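# Slide the heavy battery box into its charging dock and start the charge

### The job

Put the lab's battery box on charge: slide it along the bench into its charging dock until it is fully home against the sprung contacts, then press the green start button on the charger. The box is heavy and tall, so push it low, on its black tray and not on the yellow cover, so that it slides on its feet without tipping; do not lift it. Do not press the red stop button, and leave the other things on the bench where they are.

Things in the scene. Friction and masses are not known exactly. Their poses are not given: they have to be found in the camera images.
- battery: Battery box, loose, about 2 kg, on four rubber feet set 15 mm in: black tray 100 mm deep (x) by 150 mm wide (y), from 6 to 55 mm above the bench, yellow cover up to 105 mm, carrying handle across the top up to 129 mm. Sliding it takes 9 to 17 N; pushed higher than about 50 mm it may tip. Origin: centre of its underside on the bench; x points to the face with the brass pads (dock side), z up.
- push_face (a point): Point on the tray's back face, which looks towards the robot and is the face to push: 50 mm behind the box's origin (its -x), 25 mm above the bench.
- cover: The yellow cover of the box, 80 mm (x) by 138 mm (y) by 50 mm high, fixed on the black tray, so that the tray stands out 10 mm before and behind it; carries the handle. Origin: centre of its underside, 55 mm above the bench, axes as the box. Not to be pushed.
- dock: Charging dock, fixed. Origin: on the bench, where the box's origin lies when fully home, axes then parallel. x points into the dock, away from the robot, y left, z up. Two slippery white plastic guides 36 mm high, inner faces at y = +81 and -81 mm for x = -10 to 90 mm (6 mm play each side). The grey contact block, 62 mm high, stops the box's front at x = 50 mm. No floor plate: the box slides on the bench.
- dock_mouth (a point): Middle of the dock's mouth, on the bench, 57 mm in front of the dock's origin: here the guides have flared out (0.40 rad each) to about 101 mm left and right of the middle.
- charger (a point): Centre of the top of the white charger unit, which is part of the dock on its left: 150 mm (dock x) by 105 mm (y), 80 mm high, centre 5 mm before and 205 mm left of the dock's origin; its two buttons are on top.
- contacts (a joint): The pair of sprung brass contacts in the face of the contact block, 26 mm above the bench: 0 when free (they stand out 6 mm from the face), about 0.006 m when the box is fully home. The spring pushes back with less than 2 N; the box stays put.
- start (a joint): Travel of the charger's green start button, pressed straight down: 0 released, 0.006 m fully down, which takes 5 N. It springs back.
- start_top (a point): Centre of the top of the green start button (26 mm across), on the charger, at x = -40, y = 205 mm in the dock's frame, nearer the robot than the red button.
- stop (a joint): Travel of the charger's red stop button, 0 released, 0.006 m fully down. Not to be pressed.
- stop_top (a point): Centre of the top of the red stop button, 75 mm beyond the green one along the dock's x.
- load_cell: Bystander: steel load cell standing on the bench right of the dock, 80 mm across, 80 mm high. Origin at the centre of its underside.
- tape_yellow: Bystander: roll of yellow tape lying flat, 92 mm across, 25 mm high. Origin at the centre of its underside.
- tape_blue: Bystander: roll of blue tape lying flat, 84 mm across, 36 mm high. Origin at the centre of its underside.
- multimeter: Bystander: orange multimeter lying flat, 170 by 85 by 45 mm. Origin at the centre of its underside.
- screwdriver: Bystander: screwdriver lying on the bench. Origin under its middle.
- wrench: Bystander: wrench lying on the bench. Origin under its middle.
- specimen: Bystander: aluminium tensile test bar, 170 by 30 by 6 mm, lying flat. Origin at the centre of its underside.
Things that resemble listed ones, but are neither listed nor needed, are in the scene too. Leave any pink look-alike of the battery alone.

How it is judged:
On the way, in this order (a step that is already met when the one before it is completed fails the run):
1. the battery box stands fully home in the dock, on the sprung contacts (value of joint contacts above 0.0035 m and angle between the x axis of battery and the x axis of dock, either way round below 0.07 rad and horizontal distance between battery and dock below 0.012 m), for 0.2 s.
2. the green start button is pressed down (value of joint start above 0.004 m), for 0.05 s.
At the end, for the whole second after the job is handed in: The box stands upright and still in the dock with the sprung contacts pressed back at least 3.5 mm of their 6 mm, square to the dock within 0.07 rad and within 12 mm of its home position; the green button was pressed at least 4 mm after that and is released (all of step 1 and angle between battery's own z axis and vertical below 0.04 rad and linear speed of battery below 0.01 m/s and value of joint each of start, stop below 0.002 m); the robot touches nothing.
It fails at once if the battery box tips (more than 0.12 rad) or is lifted off the bench (its origin more than 12 mm up) (angle between battery's own z axis and vertical above 0.12 rad or height (world z) of battery above 0.012 m).
It fails at once if the yellow cover is pushed (more than 4 N) (contact force between any of the fingers, the arm and cover above 4 N).
It fails at once if the green button is pressed before the box is home (value of joint start above 0.003 m and value of joint contacts below 0.003 m).
It fails at once if the red stop button is pressed (value of joint stop above 0.003 m).
It fails at once if another thing on the bench is moved (more than 20 mm) (distance of any of load_cell, tape_yellow, tape_blue, multimeter, screwdriver, wrench, specimen from where it was at the start of the episode above 0.02 m).
It also fails if it takes over 51 s, if anything falls off the work surface, if the arm or the gripper's body presses on something with over 40 N, if the wrist force passes 120 N, or if a joint passes its speed limit or range.

### The arm

A 6-joint arm with a two-finger parallel gripper is mounted at the origin on the work surface. World frame = base frame: x ahead of the robot, y to its left, z up, the work surface at z = 0. Lengths are in m, angles in rad, forces in N, time in s.
With the tool pointing down it reaches from about 0.4 to 0.825 m from the base axis. Payload 7 kg.
Tool frame: the origin (TCP) lies on the centre line of the jaws, within the pads' length; the fingertips stand 11 mm ahead of it and the grasp point (between the pads) lies 8 mm behind it; z points along the fingers, y is the line along which they close (so a half turn about z gives the same grasp; the last joint's range is limited). The gripper opens to 85 mm and grips with 20 to 120 N. Pads are 22 mm wide; open, the fingers measure 114 mm over their backs; the gripper's body (76 mm by 85 mm) begins 54 mm behind the grasp point. The pads swing forward as they close: fully open they stand 13 mm farther back than shut.
Start: joints at [1.619, 0.359, 0.012, 0, -1.224, -0.288], TCP at [0.16, 0.656, 0.242] pointing down, gripper open.
Joint ranges: [-3.07, 3.07], [-1.43, 2.12], [-1.02, 1.25], [-3.03, 1.67], [-3.05, -0], [-3.03, 3.03]. Speed limits (rad/s): [2.39, 2.39, 3.01, 3.14, 3.14, 3.14].

### API

Orientations are given as a 3x3 rotation matrix whose columns are the frame's x, y, z axes.
In Python, from rig import bot, eyes, workorder, finder gives the robot as it stands. The module is installed in compiled form; this text tells all that it offers.
- The arm moves only by the tool carry_out, never from a script. Its argument "rows" is a list of rows, each an object with "linear": the shift along the tool's x, y, z in mm, a list of three; "turn": the turn, a rotation vector about the tool's x, y, z in rad, a list of three. In form: [{"linear": [dx, dy, dz], "turn": [ax, ay, az]}, ...]. A call has 1 to 20 rows; each row is the pose to reach, as a shift and turn from the pose commanded when the call began, along the tool's axes at that moment; what a row does not reach only later rows make up. A row lasts 1/12 s, in which the tool goes at most 41.7 mm and 7.16 degrees, less where a joint would pass 70% of its speed; a pose out of reach is approached as far as the arm can. A call with a gripper value outside its range is refused whole. "gripper" is the closure, from 0 (fully open) to 1 (shut), set as the call begins (left out, the last holds). The fingers move at their own pace and stop on an object; "squeeze" is the grip in N (left out, the last holds). Time passes only in rows, so rows that repeat a pose let the fingers close. It gives the time, the measured TCP pose, the force, the opening and the grip force at its end, in the units of the state.
- bot.get_obs(): the state, without advancing time (a new reading comes with each control period).
- eyes.read_camera(name): name is "side" or "top"; returns the picture (420x560x3 uint8, red, green, blue); there is no depth.
- eyes.calibration(name): a dict with "mtx" (3x3 intrinsics, pixels), "R" (3x3) and "t" (3): a world point X has camera coordinates R X + t. Camera axes: x right, y down, z forward; pixel columns grow to the right and rows downward; lengths in m; the calibration is good to about 2 mm. A picture is of the moment at which its call begins. calibration takes no time and is no camera call.
- workorder.finish_job(): hands the job in; it is judged then, once.
Trained networks look in the newest picture that a camera, given by its name, has taken for a name from the list of things; names that differ only in an ending like _2 or _b are one class to them, and where a whole thing is asked for, a point or a joint stands for the part that bears it (a point fixed in the world has none). Each returns a list of dicts, best first, with "p" (0 to 1); they miss things now and then, are a little off and sometimes report something else, mostly with a low value. They report only what shows in the picture. A call takes as long as a camera call. They do not tell look-alikes from the thing itself.
- finder.outline_of(camera, name): "region" (420x560 bool, what is visible of it) and "centre" ([column, row] in pixels, amid what is visible of it).
- finder.tip_of(camera, name): "centre" ([column, row] in pixels: a listed point, or the origin of a listed thing).
The state is a dict: "clock": time; "joint_pos": joint angles; "qd": joint speeds; "joint_efforts": joint torques, N m; "ee_pos": TCP position; "tcp_rot": TCP orientation; "force": force on the tool from outside, world axes, zero at the start; "ft_torque": the same for the moment, N m; "finger_gap": finger opening in m; "grasp_force": force on a finger pad.
Only numpy, scipy, OpenCV 4.12 (cv2) and the standard library are available. Lean on these libraries where they do the work, as an engineer would, in place of code of your own. Each camera call takes 0.05 s, during which the arm holds its last target. There are 200 camera calls.

## Working session

There is one attempt and no reset: what is moved stays moved. The work goes in short steps, Python scripts to look and compute and a tool call to move; the robot and the scene stay as the last step left them, time stands still between calls to the robot, and variables do not carry over. Pictures are saved under pics/ and viewed, at most 10 in all, crops included, and the job is handed in when it is done.

Besides the shell and the picture viewer there is one more tool, called after "Emit:" as name(argument=value, ...), one argument or row to a line, values as JSON. carry_out: Moves the arm, as the interface text tells. Its arguments: {"type":"object","properties":{"rows":{"type":"array","items":{"type":"object","properties":{"linear":{"type":"array","items":{"type":"number"}},"turn":{"type":"array","items":{"type":"number"}}}}},"gripper":{"type":"number"},"squeeze":{"type":"number"}},"required":["rows"]}

```bash
mkdir -p pics; cat > h.py <<'E'
import numpy as np, cv2
from rig import bot, eyes, workorder, finder
def ray(cam,px):
    c=eyes.calibration(cam);K,R,t=map(np.array,(c["mtx"],c["R"],c["t"]))
    d=R.T@np.linalg.inv(K)@np.array([px[0],px[1],1.]); return -R.T@t,d
def onplane(cam,px,z):
    o,d=ray(cam,px); return o+d*(z-o[2])/d[2]
def proj(cam,X):
    c=eyes.calibration(cam);p=np.array(c["mtx"])@(np.array(c["R"])@np.array(X)+np.array(c["t"]));return p[:2]/p[2]
def save(cam,n):
    im=eyes.read_camera(cam);cv2.imwrite(f"pics/{n}.png",im[:,:,::-1]);return im
E
python3 - <<'E'
from h import *
np.set_printoptions(precision=3,suppress=True)
a=save("top","t0");b=save("side","s0")
cv2.imwrite("pics/both0.png",cv2.resize(np.vstack([a,b])[:,:,::-1],None,fx=.71,fy=.71))
Z=dict(battery=0,push_face=.025,dock=0,dock_mouth=0,charger=.08,start_top=.085,stop_top=.085,cover=.055)
for n,z in Z.items():
  for c in("top","side"):
    print(n,c,[(round(d["p"],2),np.round(d["centre"]),onplane(c,d["centre"],z)[:2]) for d in finder.tip_of(c,n)[:3]])
s=bot.get_obs();print(s["clock"],s["ee_pos"],s["tcp_rot"])
for c in("top","side"):print(c,ray(c,(280,210)))
E
```

```text
battery top [(0.87, array([306., 193.]), array([ 0.539, -0.054])), (0.78, array([305., 255.]), array([ 0.335, -0.054])), (0.69, array([393., 295.]), array([ 0.214, -0.338]))]
battery side [(0.76, array([270., 255.]), array([ 0.352, -0.046])), (0.62, array([311., 232.]), array([ 0.549, -0.057]))]
push_face top [(0.57, array([307., 206.]), array([ 0.495, -0.059]))]
push_face side [(0.85, array([316., 334.]), array([ 0.195, -0.392])), (0.77, array([279., 259.]), array([ 0.341, -0.103])), (0.71, array([300., 231.]), array([ 0.496, -0.048]))]
dock top [(0.2, array([350., 140.]), array([ 0.718, -0.2  ]))]
dock side [(0.68, array([323., 217.]), array([ 0.648, -0.029]))]
dock_mouth top []
dock_mouth side []
charger top [(0.57, array([234., 155.]), array([0.648, 0.176]))]
charger side [(0.66, array([285., 180.]), array([0.644, 0.169]))]
start_top top [(0.44, array([230., 165.]), array([0.615, 0.186])), (0.27, array([212., 234.]), array([0.397, 0.234]))]
start_top side [(0.6, array([277., 175.]), array([0.642, 0.212]))]
stop_top top [(0.4, array([233., 139.]), array([0.696, 0.178]))]
stop_top side [(0.57, array([291., 168.]), array([0.723, 0.216]))]
cover top [(0.87, array([304., 256.]), array([ 0.336, -0.051])), (0.75, array([396., 300.]), array([ 0.204, -0.335])), (0.7, array([306., 189.]), array([ 0.547, -0.052]))]
cover side [(0.84, array([272., 244.]), array([ 0.352, -0.055])), (0.74, array([309., 221.]), array([ 0.538, -0.055])), (0.73, array([372., 231.]), array([ 0.651, -0.245]))]
0.9 [0.16  0.656 0.242] [[ 0.971 -0.238 -0.   ]
 [-0.238 -0.971  0.   ]
 [-0.     0.    -1.   ]]
top (array([ 0.383, -0.01 ,  1.318]), array([ 0.075,  0.03 , -0.997]))
side (array([-0.481, -0.909,  1.021]), array([ 0.585,  0.575, -0.572]))
```

View pics/t0.png

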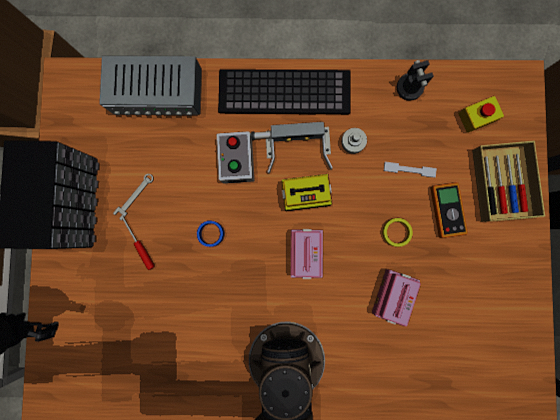

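View pics/s0.png

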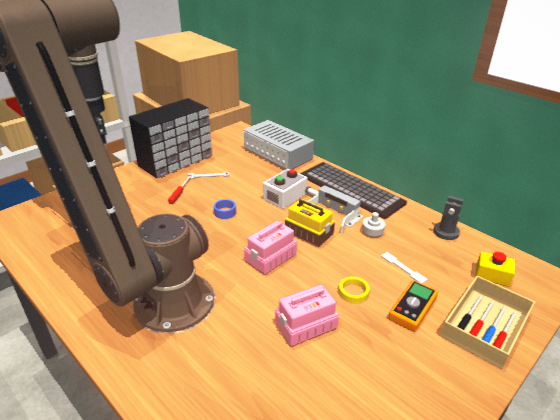

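Candidates for the battery: the yellow and black box at top (306,192) / side (311,225); the pink boxes at top (305,253) and (396,297), which are look-alikes; and the yellow e-stop box at top (482,113). I choose the yellow-on-black one with a handle, and I'll check it in a crop. The dock is at top (300,140) and the charger at (234,155), with green at (234,165) and red at (233,141).

```bash
python3 - <<'E'
import cv2
a=cv2.imread("pics/t0.png")[118:282,210:345];cv2.imwrite("pics/c1.png",cv2.resize(a,None,fx=3.6,fy=3.6,interpolation=cv2.INTER_CUBIC))
a=cv2.imread("pics/s0.png")[160:275,235:395];cv2.imwrite("pics/c2.png",cv2.resize(a,None,fx=5,fy=5,interpolation=cv2.INTER_CUBIC))
E
```

```text
(no output)
```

View pics/c1.png

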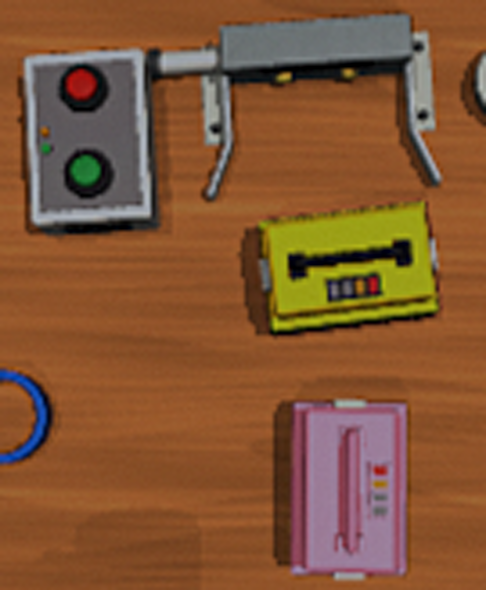

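View pics/c2.png

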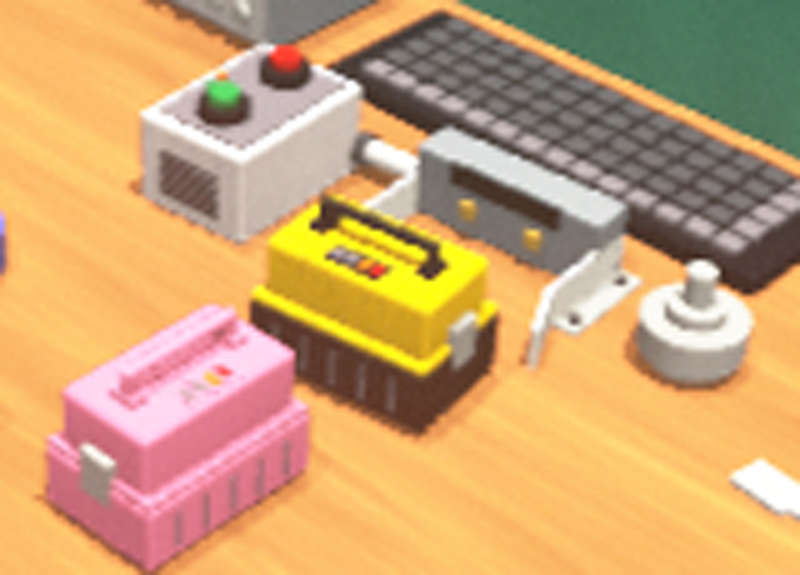

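```bash
cat > fit.py <<'E'
from h import *
from scipy.optimize import least_squares
np.set_printoptions(precision=4,suppress=True)
def T(u,v):return ("top",(210+(u+.5)/3.6-.5,118+(v+.5)/3.6-.5))
def S(u,v):return ("side",(235+(u+.5)/5-.5,160+(v+.5)/5-.5))
def W(p,l):
    c,s=np.cos(p[2]),np.sin(p[2]);return np.array([p[0]+c*l[0]-s*l[1],p[1]+s*l[0]+c*l[1],l[2]])
def fit(name,obs,p0):
    f=lambda p:np.concatenate([proj(o[0],W(p,l))-o[1] for o,l in obs])
    r=least_squares(f,p0,loss="soft_l1",x_scale=[.01,.01,.1]);print(name,r.x);print(np.round(f(r.x).reshape(-1,2),1).tolist());return r.x
E
python3 - <<'E'
from fit import *
b=fit("bat",[(T(262,222),(.04,.069,.105)),(T(423,202),(.04,-.069,.105)),(T(437,300),(-.04,-.069,.105)),(T(275,318),(-.04,.069,.105)),
(T(272,333),(-.05,.075,.055)),(T(438,313),(-.05,-.075,.055)),
(S(270,235),(-.04,.069,.105)),(S(435,295),(-.04,-.069,.105)),(S(490,262),(.04,-.069,.105)),
(S(252,290),(-.05,.075,.055)),(S(428,375),(-.05,-.075,.055)),(S(497,305),(.05,-.075,.055))],[.54,-.054,.1])
d=fit("dock",[(T(25,60),(.07,.2575,.08)),(T(148,48),(.07,.1525,.08)),(T(153,210),(-.08,.1525,.08)),(T(33,222),(-.08,.2575,.08)),
(S(143,112),(-.08,.2575,.08)),(S(243,158),(-.08,.1525,.08)),(S(360,88),(.07,.1525,.08)),(S(265,43),(.07,.2575,.08)),
(T(86,168),(-.04,.205,.092)),(T(80,83),(.035,.205,.092)),(S(222,90),(-.04,.205,.092)),(S(286,55),(.035,.205,.092))],[.63,-.03,-.1])
p=fit("pink",[(T(305,405),(.04,.069,.105)),(T(408,403),(.04,-.069,.105)) if 0 else (T(305,405),(.069,.04,.105)),(T(408,403),(.069,-.04,.105)),(T(407,577),(-.069,-.04,.105)),(T(302,575),(-.069,.04,.105)),
(S(66,388),(-.069,.04,.105)),(S(140,442),(-.069,-.04,.105)),(S(296,348),(.069,-.04,.105)),
(S(48,442),(-.075,.05,.055)),(S(150,492),(-.075,-.05,.055)),(S(308,408),(.075,-.05,.055))],[.335,-.05,0.])
for l in[(-.05,.075,0),(-.05,0,0),(-.05,-.075,0)]:print(W(b,l))
for l in[(.075,.05,0),(.069,.04,0),(.075,-.05,0),(.069,-.04,0)]:print("pink",W(p,l))
print("start",W(d,(-.04,.205,.09)),"mouth",W(d,(-.057,0,0)))
c,s=np.cos(d[2]),np.sin(d[2]);v=b[:2]-d[:2];print("bat in dock",c*v[0]+s*v[1],-s*v[0]+c*v[1],b[2]-d[2])
E
```

```text
bat [ 0.5381 -0.0539  0.1447]
[[0.1, 0.1], [0.3, -0.3], [0.1, -1.6], [-0.1, -0.7], [-0.5, -0.1], [0.5, -0.7], [-1.5, 0.3], [-1.2, 2.7], [0.3, -1.5], [-1.3, 1.6], [-0.8, 0.6], [0.7, 0.9]]
dock [ 0.6692 -0.0298  0.0772]
[[-0.3, -2.1], [-1.3, -1.0], [-0.1, 1.1], [-0.2, -0.1], [-0.8, -0.3], [-0.1, 0.2], [0.9, -0.9], [-0.4, -0.7], [0.6, 0.5], [1.0, 0.3], [0.5, 2.2], [-0.0, 1.9]]
pink [ 0.3449 -0.0596 -0.0098]
[[-9.1, 9.2], [0.8, -0.2], [-1.3, 1.0], [-1.9, -1.1], [0.5, -1.3], [-1.1, -0.7], [1.2, 0.2], [1.1, 0.4], [-0.5, 0.1], [-0.0, 4.9], [1.6, 1.0]]
[0.4778 0.0131 0.    ]
[ 0.4886 -0.0611  0.    ]
[ 0.4994 -0.1353  0.    ]
pink [ 0.4204 -0.0103  0.    ]
pink [ 0.4143 -0.0202  0.    ]
pink [ 0.4195 -0.1103  0.    ]
pink [ 0.4136 -0.1002  0.    ]
start [0.6135 0.1715 0.09  ] mouth [ 0.6123 -0.0342  0.    ]
bat in dock -0.13254976549651099 -0.013889976395620313 0.06756526072416394
```

```bash
cat > mv.py <<'E'
from fit import *
from scipy.spatial.transform import Rotation as Ro
# yaw: heading of tool x; lean: tool leans left (+y); back: leans back (towards -x)
def Rt(yaw,lean=0,back=0):
    R0=np.array([[1,0,0],[0,-1,0],[0,0,-1.]])
    return Ro.from_euler("z",yaw).as_matrix()@Ro.from_euler("y",-back).as_matrix()@Ro.from_euler("x",-lean).as_matrix()@R0
def to(tip,R,s=None,off=.011):
    s=s or bot.get_obs();Rc=np.array(s["tcp_rot"]);p=np.array(tip)-off*R[:,2]
    print("lin",np.round(Rc.T@(p-s["ee_pos"])*1000,1),"turn",np.round(Ro.from_matrix(Rc.T@R).as_rotvec(),3),"tcp",p)
E
python3 - <<'E'
from mv import *
R=Rt(.12,.785);print(R)
to((.44,.06,.24),R)
E
```

```text
[[ 0.9928  0.0847  0.0846]
 [ 0.1197 -0.7023 -0.7017]
 [ 0.      0.7068 -0.7074]]
lin [410.4 504.9  -5.5] turn [-0.776  0.141 -0.341] tcp [0.4391 0.0677 0.2478]
```

Emit:
carry_out(
  gripper=1,
  rows=[
    {"linear":[205,252,-30],"turn":[-0.3,0.05,-0.13]},
    {"linear":[205,252,-30],"turn":[-0.3,0.05,-0.13]},
    {"linear":[205,252,-30],"turn":[-0.3,0.05,-0.13]},
    {"linear":[205,252,-30],"turn":[-0.3,0.05,-0.13]},
    {"linear":[205,252,-30],"turn":[-0.3,0.05,-0.13]},
    {"linear":[205,252,-30],"turn":[-0.3,0.05,-0.13]},
    {"linear":[205,252,-30],"turn":[-0.3,0.05,-0.13]},
    {"linear":[205,252,-30],"turn":[-0.3,0.05,-0.13]},
    {"linear":[410,505,-5],"turn":[-0.776,0.141,-0.341]},
    {"linear":[410,505,-5],"turn":[-0.776,0.141,-0.341]},
    {"linear":[410,505,-5],"turn":[-0.776,0.141,-0.341]},
    {"linear":[410,505,-5],"turn":[-0.776,0.141,-0.341]},
    {"linear":[410,505,-5],"turn":[-0.776,0.141,-0.341]},
    {"linear":[410,505,-5],"turn":[-0.776,0.141,-0.341]},
    {"linear":[410,505,-5],"turn":[-0.776,0.141,-0.341]},
    {"linear":[410,505,-5],"turn":[-0.776,0.141,-0.341]},
    {"linear":[410,505,-5],"turn":[-0.776,0.141,-0.341]},
    {"linear":[410,505,-5],"turn":[-0.776,0.141,-0.341]},
    {"linear":[410,505,-5],"turn":[-0.776,0.141,-0.341]},
    {"linear":[410,505,-5],"turn":[-0.776,0.141,-0.341]},
  ],
)

```text
clock: 2.57
ee_pos: [0.4389, 0.0687, 0.2475]
tcp_rot: [[0.993, 0.085, 0.085], [0.12, -0.703, -0.701], [0.001, 0.706, -0.708]]
force: [-0.1, 0.6, 0.0]
finger_gap: 0.0
grasp_force: 0.0
```

```bash
python3 - <<'E'
from mv import *
s=bot.get_obs();print(s["clock"],s["ee_pos"],s["tcp_rot"],s["joint_pos"],s["finger_gap"])
to((.455,.03,.09),Rt(.12,.785),s);to((.459,-.001,.026),Rt(.12,.785),s)
E
```

```text
2.5667 [0.4389 0.0687 0.2475] [[ 0.9927  0.0848  0.0854]
 [ 0.1204 -0.7031 -0.7008]
 [ 0.0007  0.706  -0.7082]] [ 1.0039  0.1931 -0.6418  0.4715 -1.4113  0.4456] 3.669555516815034e-07
lin [ 11.2 -82.6 129. ] turn [-0.001 -0.001  0.   ] tcp [0.4541 0.0377 0.0978]
lin [  11.4 -105.7  196.4] turn [-0.001 -0.001  0.   ] tcp [0.4581 0.0067 0.0338]
```

Emit:
carry_out(
  rows=[
    {"linear":[11,-83,129]},
    {"linear":[11,-83,129]},
    {"linear":[11,-83,129]},
    {"linear":[11,-83,129]},
    {"linear":[11,-83,129]},
    {"linear":[11,-95,163]},
    {"linear":[11,-106,196]},
    {"linear":[11,-106,196]},
    {"linear":[11,-106,196]},
    {"linear":[11,-106,196]},
  ],
)

```text
$.rows[0]: bad value
```

```bash
python3 - <<'E'
from mv import *
a=save("top","t1")[118:282,210:345];b=save("side","s1")[160:275,235:395]
a=cv2.resize(a,None,fx=3,fy=3);b=cv2.resize(b,(int(492/115*160*.7),int(492*.7)));c=np.zeros((a.shape[0],b.shape[1],3),np.uint8);c[:b.shape[0]]=b
cv2.imwrite("pics/c3.png",np.hstack([a,c])[:,:,::-1])
E
```

```text
(no output)
```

View pics/c3.png

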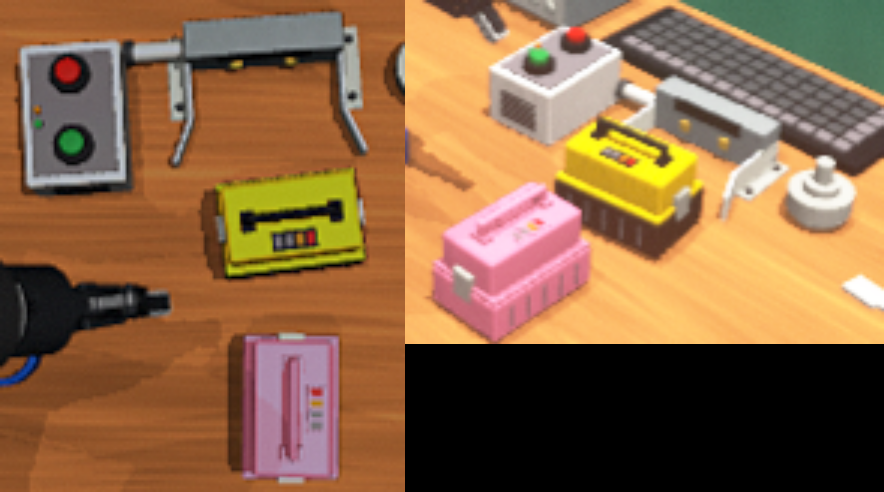

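The move was refused because every row needs a "turn". The picture (884 px wide, a bit over the 800 limit) shows the gripper leaning left, with its tip at crop (165,302), above the gap between the battery (290,225) and the pink box (292,405). I'll descend now.

Emit:
carry_out(
  rows=[
    {"linear":[11,-83,129],"turn":[0,0,0]},
    {"linear":[11,-83,129],"turn":[0,0,0]},
    {"linear":[11,-83,129],"turn":[0,0,0]},
    {"linear":[11,-83,129],"turn":[0,0,0]},
    {"linear":[11,-83,129],"turn":[0,0,0]},
    {"linear":[11,-95,163],"turn":[0,0,0]},
    {"linear":[11,-106,196],"turn":[0,0,0]},
    {"linear":[11,-106,196],"turn":[0,0,0]},
    {"linear":[11,-106,196],"turn":[0,0,0]},
    {"linear":[11,-106,196],"turn":[0,0,0]},
  ],
)

```text
clock: 3.5
ee_pos: [0.4584, 0.0075, 0.0352]
tcp_rot: [[0.993, 0.084, 0.087], [0.121, -0.703, -0.701], [0.002, 0.706, -0.708]]
force: [1.1, 0.2, 1.2]
finger_gap: -0.0001
grasp_force: 0.0
```

Emit:
carry_out(
  rows=[
    {"linear":[4,0,0],"turn":[0,0,0]},
    {"linear":[8,0,0],"turn":[0,0,0]},
    {"linear":[11,0,0],"turn":[0,0,0]},
    {"linear":[14,0,0],"turn":[0,0,0]},
    {"linear":[17,0,0],"turn":[0,0,0]},
    {"linear":[20,0,0],"turn":[0,0,0]},
    {"linear":[23,0,0],"turn":[0,0,0]},
    {"linear":[26,0,0],"turn":[0,0,0]},
    {"linear":[29,0,0],"turn":[0,0,0]},
    {"linear":[32,0,0],"turn":[0,0,0]},
    {"linear":[34,0,0],"turn":[0,0,0]},
    {"linear":[34,0,0],"turn":[0,0,0]},
  ],
)

```text
clock: 4.5
ee_pos: [0.4907, 0.0101, 0.0345]
tcp_rot: [[0.993, 0.084, 0.084], [0.119, -0.703, -0.702], [0.0, 0.707, -0.708]]
force: [-6.1, 1.7, 2.2]
finger_gap: 0.0
grasp_force: 3.3
```

```bash
python3 - <<'E'
from mv import *
a=save("top","t2")[118:282,210:345];b=save("side","s2")[160:275,235:395]
a=cv2.resize(a,(400,486),interpolation=2);b=cv2.resize(b,(400,288),interpolation=2);c=np.zeros((486,400,3),np.uint8);c[:288]=b
cv2.imwrite("pics/c4.png",np.hstack([a,c])[:,:,::-1])
E
```

```text
(no output)
```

View pics/c4.png

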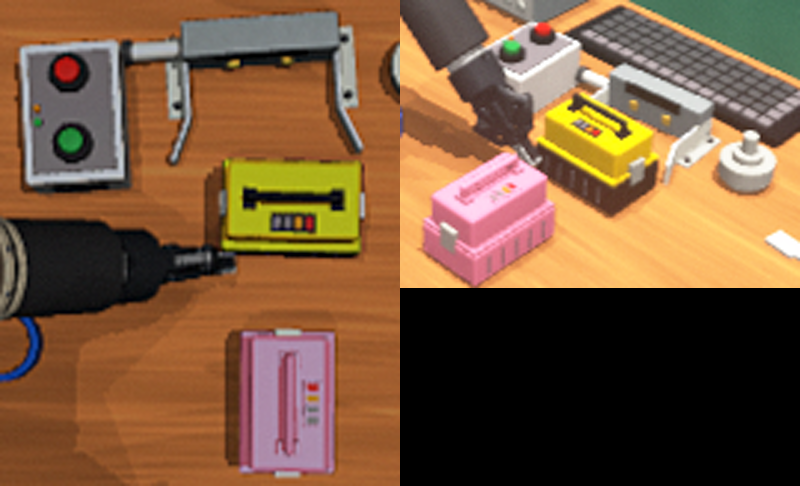

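The battery turned as planned, to about square or slightly clockwise, with its centre at crop (291,205). The fingertip rests on the tray's back left corner (230,262), and nothing else was touched. Next I'll retract and build an automatic pose tracker from the yellow silhouette.

```bash
cat > trk.py <<'E'
from mv import *
from scipy.optimize import minimize
def mask(im):
    h=cv2.cvtColor(im,cv2.COLOR_RGB2HSV);m=cv2.inRange(h,(22,130,60),(34,255,255));z=np.zeros_like(m)
    z[100:300,230:400]=m[100:300,230:400]
    n,l,s,_=cv2.connectedComponentsWithStats(z);k=1+np.argmax(s[1:,4])
    pts=np.argwhere(l==k)[:,::-1].astype(np.int32);return cv2.convexHull(pts).reshape(-1,2)
L=[(x,y,z) for x in(-.04,.04) for y in(-.069,.069) for z in(.06,.105)]+[(x,y,z) for x in(-.05,.05) for y in(-.075,.075) for z in(.047,.055)]
def ras(h):
    m=np.zeros((800,680),np.uint8);cv2.fillConvexPoly(m,np.int32(np.round(((h-[230,100])*4+1.5)*16)),1,shift=4);return m
def pose(T,S,p0=(.56,-.05,0)):
    M=[(c,ras(mask(i).astype(float))) for c,i in(("top",T),("side",S)) if i is not None]
    def f(q):
        p=np.array(p0)+np.array(q)*[.01,.01,.1];v=0
        for c,m in M:
            r=ras(cv2.convexHull(np.float32([proj(c,W(p,l)) for l in L])).reshape(-1,2));v-=(m&r).sum()/(m|r).sum()
        return v
    b=min((minimize(f,q,method="Nelder-Mead",options=dict(initial_simplex=np.array(q)+np.vstack([np.zeros(3),np.eye(3)*1.5]),maxiter=200)) for q in([0,0,0],[0,0,1.],[0,0,-1.])),key=lambda r:r.fun)
    print("pose",np.array(p0)+b.x*[.01,.01,.1],"iou",-b.fun/len(M));return np.array(p0)+b.x*[.01,.01,.1]
rd=lambda n:cv2.imread(f"pics/{n}.png")[:,:,::-1].copy()
def rel(b,d):
    c,s=np.cos(d[2]),np.sin(d[2]);v=b[:2]-d[:2];print("bat in dock mm",np.round([1000*(c*v[0]+s*v[1]),1000*(-s*v[0]+c*v[1])],1),"yaw",b[2]-d[2])
E
python3 - <<'E'
from trk import *
pose(rd("t0"),rd("s0"));pose(rd("t0"),None);b=pose(rd("t2"),None);pose(rd("t2"),rd("s2"))
# block front top edge for dock yaw check
P=[onplane("top",(210+u/3.6,118+v/3.6),.062) for u,v in((222,70),(410,60))];v=P[1]-P[0];print(P,np.arctan2(v[0],-v[1]))
to((.46,.0,.026),Rt(.12,.785))
E
```

```text
Traceback (most recent call last):
  File "trk.py", line 18, in pose
    b=min((minimize(f,q,method="Nelder-Mead",options=dict(initial_simplex=np.array(q)+np.vstack([np.zeros(3),np.eye(3)*1.5]),maxiter=200)) for q in([0,0,0],[0,0,1.],[0,0,-1.])),key=lambda r:r.fun)
  File "trk.py", line 18, in <genexpr>
    b=min((minimize(f,q,method="Nelder-Mead",options=dict(initial_simplex=np.array(q)+np.vstack([np.zeros(3),np.eye(3)*1.5]),maxiter=200)) for q in([0,0,0],[0,0,1.],[0,0,-1.])),key=lambda r:r.fun)
           ~~~~~~~~^^^^^^^^^^^^^^^^^^^^^^^^^^^^^^^^^^^^^^^^^^^^^^^^^^^^^^^^^^^^^^^^^^^^^^^^^^^^^^^^^^^^^^^^^^^^^^^^^^^^^^^^^^^^^^^^^^^^^^^
  File "trk.py", line 16, in f
    r=ras(cv2.convexHull(np.float32([proj(c,W(p,l)) for l in L])).reshape(-1,2));v-=(m&r).sum()/(m|r).sum()
                                     ~~~~^^^^^^^^^^
  File "h.py", line 9, in proj
    c=eyes.calibration(cam);p=np.array(c["mtx"])@(np.array(c["R"])@np.array(X)+np.array(c["t"]));return p[:2]/p[2]
ValueError: time passes only in moves, steps and waits
```

```bash
cat > h2.py <<'E'
E
sed -i 's/^def ray/import functools\n@functools.lru_cache\ndef cal(c):return eyes.calibration(c)\ndef ray/; s/c=eyes.calibration(cam)/c=cal(cam)/' h.py
python3 - <<'E'
from trk import *
pose(rd("t0"),rd("s0"));pose(rd("t0"),None);b=pose(rd("t2"),None);pose(rd("t2"),rd("s2"))
P=[onplane("top",(210+u/3.6,118+v/3.6),.062) for u,v in((222,70),(410,60))];v=P[1]-P[0];print(P,np.arctan2(v[0],-v[1]))
to((.46,.0,.026),Rt(.12,.785))
E
```

```text
pose [ 0.5381 -0.0533  0.1353] iou 0.8937286428666485
pose [ 0.5374 -0.0533  0.1384] iou 0.9518429949699019
pose [ 0.5545 -0.0585  0.0153] iou 0.9387425447316103
pose [ 0.5529 -0.0578  0.0012] iou 0.8967655936871176
[array([0.7087, 0.0581, 0.062 ]), array([ 0.7194, -0.1079,  0.062 ])] 0.0644468504752679
lin [-31.7  -1.5  -0.5] turn [-0.     0.    -0.001] tcp [0.4591 0.0077 0.0338]
```

Emit:
carry_out(
  rows=[
    {"linear":[-20,0,0],"turn":[0,0,0]},
    {"linear":[-30,0,0],"turn":[0,0,0]},
    {"linear":[-30,-20,-50],"turn":[0,0,0]},
    {"linear":[-30,10,-100],"turn":[0,0,0]},
    {"linear":[-30,50,-130],"turn":[0,0,0]},
    {"linear":[-30,90,-160],"turn":[0,0,0]},
    {"linear":[-30,130,-190],"turn":[0,0,0]},
    {"linear":[-30,160,-190],"turn":[0,0,0]},
    {"linear":[-30,160,-190],"turn":[0,0,0]},
    {"linear":[-30,160,-190],"turn":[0,0,0]},
  ],
)

```text
clock: 5.43
ee_pos: [0.4596, 0.0275, 0.2868]
tcp_rot: [[0.993, 0.081, 0.09], [0.12, -0.707, -0.697], [0.007, 0.702, -0.712]]
force: [0.5, 1.4, -0.6]
finger_gap: -0.0001
grasp_force: 0.0
```

```bash
python3 - <<'E'
from trk import *
s=bot.get_obs();print(s["clock"],s["ee_pos"],s["force"])
a=save("top","t3");b=save("side","s3")
p=pose(a,None);rel(p,np.array([.667,-.030,.072]))
to((.57,-.19,.24),Rt(0,-.6))
E
```

```text
5.4333 [0.4596 0.0275 0.2868] [ 0.5489  1.3597 -0.6084]
pose [ 0.5545 -0.0585  0.0153] iou 0.9387425447316103
bat in dock mm [-114.2  -20.3] yaw -0.05669673698004498
lin [ 83.8 143.5 189.7] turn [ 1.379 -0.015  0.129] tcp [ 0.57   -0.1962  0.2491]
```

Emit:
carry_out(
  rows=[
    {"linear":[42,72,70],"turn":[0.7,0,0.06]},
    {"linear":[42,72,70],"turn":[0.7,0,0.06]},
    {"linear":[42,72,70],"turn":[0.7,0,0.06]},
    {"linear":[42,72,70],"turn":[0.7,0,0.06]},
    {"linear":[42,72,70],"turn":[0.7,0,0.06]},
    {"linear":[84,143,190],"turn":[1.379,-0.015,0.129]},
    {"linear":[84,143,190],"turn":[1.379,-0.015,0.129]},
    {"linear":[84,143,190],"turn":[1.379,-0.015,0.129]},
    {"linear":[84,143,190],"turn":[1.379,-0.015,0.129]},
    {"linear":[84,143,190],"turn":[1.379,-0.015,0.129]},
    {"linear":[84,143,190],"turn":[1.379,-0.015,0.129]},
    {"linear":[84,143,190],"turn":[1.379,-0.015,0.129]},
    {"linear":[84,143,190],"turn":[1.379,-0.015,0.129]},
    {"linear":[84,143,190],"turn":[1.379,-0.015,0.129]},
    {"linear":[84,143,190],"turn":[1.379,-0.015,0.129]},
  ],
)

```text
clock: 6.78
ee_pos: [0.5702, -0.196, 0.247]
tcp_rot: [[1.0, -0.002, -0.004], [0.0, -0.828, 0.561], [-0.004, -0.561, -0.828]]
force: [0.2, -0.3, -0.3]
finger_gap: 0.0
grasp_force: 0.0
```

```bash
python3 - <<'E'
from trk import *
s=bot.get_obs();print(s["clock"],s["ee_pos"],s["joint_pos"])
p=pose(save("top","t4"),None);R=Rt(0,-.6)
print(onplane("top",(354,141),.07))
to((.570,-.172,.12),R);to((.570,-.172,.026),R);to((.570,-.118,.026),R);print(s["tcp_rot"])
E
```

```text
6.7833 [ 0.5702 -0.196   0.247 ] [-0.3724  0.424   0.2007 -0.5479 -1.5895  2.0003]
pose [ 0.5526 -0.0599 -0.0164] iou 0.9367292225201073
[ 0.6979 -0.2022  0.07  ]
lin [  0.1  52.3 107.9] turn [ 0.005  0.003 -0.   ] tcp [ 0.57   -0.1782  0.1291]
lin [  0.3 105.  185.8] turn [ 0.005  0.003 -0.   ] tcp [ 0.57   -0.1782  0.0351]
lin [  0.4  60.2 216. ] turn [ 0.005  0.003 -0.   ] tcp [ 0.57   -0.1242  0.0351]
[[ 1.     -0.0018 -0.0035]
 [ 0.0005 -0.8281  0.5605]
 [-0.0039 -0.5605 -0.8281]]
```

Emit:
carry_out(
  rows=[
    {"linear":[0,52,108],"turn":[0,0,0]},
    {"linear":[0,52,108],"turn":[0,0,0]},
    {"linear":[0,52,108],"turn":[0,0,0]},
    {"linear":[0,80,148],"turn":[0,0,0]},
    {"linear":[0,105,186],"turn":[0,0,0]},
    {"linear":[0,105,186],"turn":[0,0,0]},
    {"linear":[0,105,186],"turn":[0,0,0]},
    {"linear":[0,97,192],"turn":[0,0,0]},
    {"linear":[0,91,196],"turn":[0,0,0]},
    {"linear":[0,88,198],"turn":[0,0,0]},
    {"linear":[0,85,200],"turn":[0,0,0]},
    {"linear":[0,82,202],"turn":[0,0,0]},
  ],
)

```text
clock: 7.83
ee_pos: [0.5704, -0.1505, 0.0365]
tcp_rot: [[1.0, 0.001, -0.0], [0.001, -0.828, 0.56], [0.0, -0.56, -0.828]]
force: [-0.3, -0.4, 0.1]
finger_gap: 0.0003
grasp_force: 0.0
```

Emit:
carry_out(
  rows=[
    {"linear":[0,-2.5,1.7],"turn":[0,0,0]},
    {"linear":[0,-5,3.4],"turn":[0,0,0]},
    {"linear":[0,-7.5,5],"turn":[0,0,0]},
    {"linear":[0,-10,6.7],"turn":[0,0,0]},
    {"linear":[0,-12.4,8.4],"turn":[0,0,0]},
    {"linear":[0,-14.9,10.1],"turn":[0,0,0]},
    {"linear":[0,-16.5,11.2],"turn":[0,0,0]},
    {"linear":[0,-16.5,11.2],"turn":[0,0,0]},
  ],
)

```text
clock: 8.5
ee_pos: [0.572, -0.1346, 0.0361]
tcp_rot: [[1.0, 0.001, 0.003], [-0.001, -0.831, 0.556], [0.003, -0.556, -0.831]]
force: [1.8, -11.4, 4.8]
finger_gap: -0.0
grasp_force: 5.9
```

```bash
python3 - <<'E'
from trk import *
a=save("top","t5");b=save("side","s5");p=pose(a,None);rel(p,np.array([.667,-.030,.072]))
a=a[118:282,210:345];b=b[160:275,235:395]
a=cv2.resize(a,(400,486),interpolation=2);b=cv2.resize(b,(400,288),interpolation=2);c=np.zeros((486,400,3),np.uint8);c[:288]=b
cv2.imwrite("pics/c5.png",np.hstack([a,c])[:,:,::-1])
E
```

```text
pose [ 0.5503 -0.0459  0.0162] iou 0.9421244510729969
bat in dock mm [-117.6   -7.4] yaw -0.05576408502566724
```

View pics/c5.png

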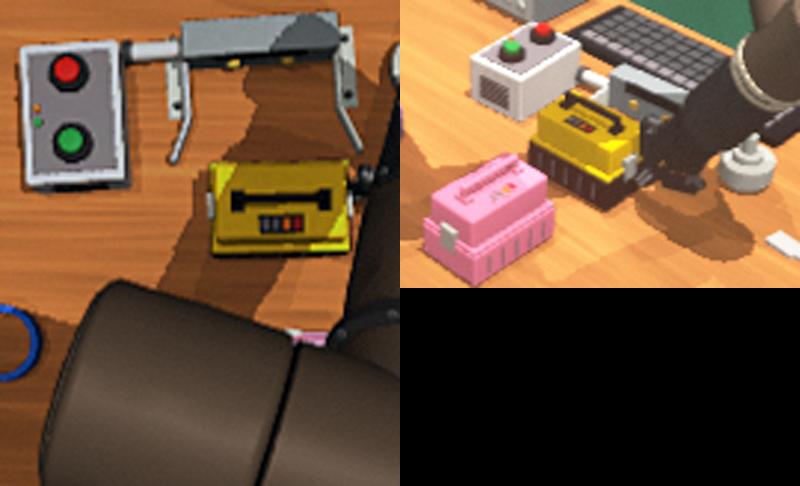

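The finger is on the right tray side at crop (355,178). The battery has shifted left to lateral -7 mm, and the load cell is untouched. I'll push a little more, then back out and rise.

Emit:
carry_out(
  rows=[
    {"linear":[0,-2.5,1.7],"turn":[0,0,0]},
    {"linear":[0,-5,3.4],"turn":[0,0,0]},
    {"linear":[0,-6,4.1],"turn":[0,0,0]},
    {"linear":[0,-6,4.1],"turn":[0,0,0]},
    {"linear":[0,12,-8],"turn":[0,0,0]},
    {"linear":[0,30,-20],"turn":[0,0,0]},
    {"linear":[0,20,-80],"turn":[0,0,0]},
    {"linear":[0,-10,-120],"turn":[0,0,0]},
    {"linear":[0,-40,-160],"turn":[0,0,0]},
    {"linear":[0,-70,-200],"turn":[0,0,0]},
    {"linear":[0,-90,-220],"turn":[0,0,0]},
    {"linear":[0,-90,-220],"turn":[0,0,0]},
    {"linear":[0,-90,-220],"turn":[0,0,0]},
  ],
)

```text
clock: 9.68
ee_pos: [0.5721, -0.181, 0.2754]
tcp_rot: [[1.0, 0.005, 0.007], [0.001, -0.831, 0.557], [0.009, -0.557, -0.831]]
force: [1.1, -0.2, 0.4]
finger_gap: -0.0001
grasp_force: 0.0
```

```bash
python3 - <<'E'
from trk import *
s=bot.get_obs();print(s["clock"],s["ee_pos"],s["force"])
p=pose(save("top","t6"),None);rel(p,np.array([.667,-.030,.072]))
f=W(p,(-.05,0,0));print("face",f)
to((f[0]-.03,f[1],.2),Rt(p[2],0,.4))
E
```

```text
9.6833 [ 0.5721 -0.181   0.2754] [ 1.0924 -0.2218  0.412 ]
pose [ 0.5503 -0.0387  0.0168] iou 0.9393813920748624
bat in dock mm [-117.    -0.3] yaw -0.05522322767395116
face [ 0.5003 -0.0396  0.    ]
lin [-105.6  -82.5  129.6] turn [-0.581  0.378 -0.133] tcp [ 0.4661 -0.0396  0.2101]
```

```bash
python3 - <<'E'
from trk import *
to((.486,-.0405,.2),Rt(.072,0,.36))
E
```

```text
lin [-89.5 -81.6 128.8] turn [-0.573  0.323 -0.174] tcp [ 0.4821 -0.0408  0.2103]
```

Emit:
carry_out(
  rows=[
    {"linear":[-90,-82,129],"turn":[-0.573,0.323,-0.174]},
    {"linear":[-90,-82,129],"turn":[-0.573,0.323,-0.174]},
    {"linear":[-90,-82,129],"turn":[-0.573,0.323,-0.174]},
    {"linear":[-90,-82,129],"turn":[-0.573,0.323,-0.174]},
    {"linear":[-90,-82,129],"turn":[-0.573,0.323,-0.174]},
    {"linear":[-90,-82,129],"turn":[-0.573,0.323,-0.174]},
    {"linear":[-90,-82,129],"turn":[-0.573,0.323,-0.174]},
    {"linear":[-90,-82,129],"turn":[-0.573,0.323,-0.174]},
    {"linear":[-90,-82,129],"turn":[-0.573,0.323,-0.174]},
    {"linear":[-90,-82,129],"turn":[-0.573,0.323,-0.174]},
    {"linear":[-90,-82,129],"turn":[-0.573,0.323,-0.174]},
  ],
)

```text
clock: 10.65
ee_pos: [0.4813, -0.0397, 0.2075]
tcp_rot: [[0.936, 0.071, 0.345], [0.065, -0.997, 0.029], [0.346, -0.005, -0.938]]
force: [0.5, 0.4, -0.3]
finger_gap: 0.0001
grasp_force: 0.0
```

```bash
python3 - <<'E'
from trk import *
s=bot.get_obs();print(s["clock"],s["ee_pos"],s["tcp_rot"])
to((.486,-.0405,.07),Rt(.072,0,.36));to((.486,-.0405,.024),Rt(.072,0,.36))
a=save("side","s7");cv2.imwrite("pics/c7.png",cv2.resize(a[120:290,200:420],None,fx=3,fy=3)[:,:,::-1])
E
```

```text
10.65 [ 0.4813 -0.0397  0.2075] [[ 0.936   0.0708  0.3448]
 [ 0.0647 -0.9975  0.0293]
 [ 0.346  -0.0051 -0.9382]]
lin [-43.3   1.8 119.6] turn [-0.004  0.007 -0.003] tcp [ 0.4821 -0.0408  0.0803]
lin [-59.2   2.1 162.7] turn [-0.004  0.007 -0.003] tcp [ 0.4821 -0.0408  0.0343]
```

View pics/c7.png

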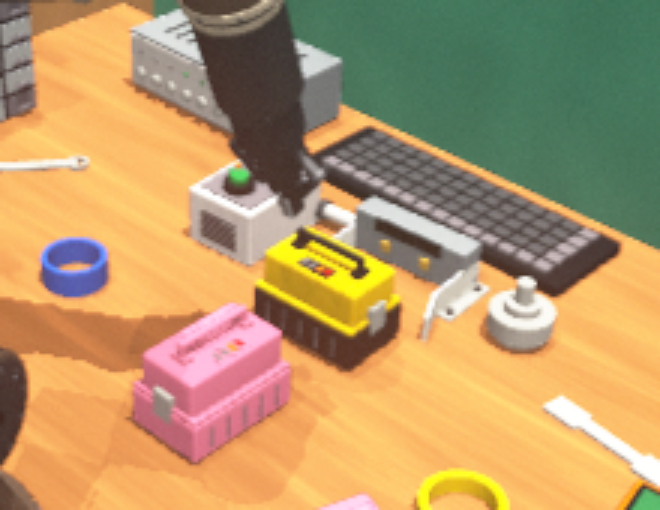

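The gripper is above the gap and leans back towards the robot (fingertips at crop (295,210)). All bystanders are in place. I'll descend in two steps.

Emit:
carry_out(
  rows=[
    {"linear":[-14,1,40],"turn":[0,0,0]},
    {"linear":[-29,1,80],"turn":[0,0,0]},
    {"linear":[-43,2,115],"turn":[0,0,0]},
    {"linear":[-45,2,120],"turn":[0,0,0]},
    {"linear":[-45,2,120],"turn":[0,0,0]},
  ],
)

```text
clock: 11.12
ee_pos: [0.4841, -0.0469, 0.0837]
tcp_rot: [[0.943, 0.072, 0.326], [0.064, -0.997, 0.037], [0.328, -0.014, -0.945]]
force: [-0.8, -0.0, -0.4]
finger_gap: -0.0003
grasp_force: 0.0
```

Emit:
carry_out(
  rows=[
    {"linear":[-4,0,11],"turn":[0,0,0]},
    {"linear":[-8,0,22],"turn":[0,0,0]},
    {"linear":[-12,0,33],"turn":[0,0,0]},
    {"linear":[-15,0,43],"turn":[0,0,0]},
    {"linear":[-15,0,43],"turn":[0,0,0]},
    {"linear":[-15,0,43],"turn":[0,0,0]},
  ],
)

```text
clock: 11.62
ee_pos: [0.4874, -0.0514, 0.0486]
tcp_rot: [[0.948, 0.082, 0.309], [0.067, -0.996, 0.061], [0.312, -0.037, -0.949]]
force: [-3.5, -2.0, -3.0]
finger_gap: 0.0003
grasp_force: 2.2
```

```bash
python3 - <<'E'
from trk import *
s=bot.get_obs();print(s["clock"],s["ee_pos"],np.array(s["ee_pos"])+.011*np.array(s["tcp_rot"])[:,2])
d=np.array(s["tcp_rot"]).T@[np.cos(.072),np.sin(.072),0];print("per mm",d)
E
```

```text
11.6167 [ 0.4874 -0.0514  0.0486] [ 0.4908 -0.0507  0.0381]
per mm [0.9499 0.0104 0.3123]
```

```bash
python3 - <<'E'
from trk import *
s=bot.get_obs();print(s["joint_pos"],s["qd"],s["force"],s["joint_efforts"])
a=save("top","t8");p=pose(a,None);b=save("side","s8")
a=cv2.resize(a[118:282,210:345],(400,486),interpolation=2);b=cv2.resize(b[160:275,235:395],(400,288),interpolation=2);c=np.zeros((486,400,3),np.uint8);c[:288]=b
cv2.imwrite("pics/c8.png",np.hstack([a,c])[:,:,::-1])
E
```

```text
[ 0.2917  0.1577 -1.0171  0.3776 -0.0831  0.984 ] [ 0.0061 -0.0113  0.0005  0.008  -0.0091 -0.0127] [-3.5447 -2.0192 -3.0082] [  0.436  -29.9385  18.123    3.5348   2.6228   0.1126]
pose [ 0.5503 -0.0387  0.0168] iou 0.9446399735000621
```

View pics/c8.png

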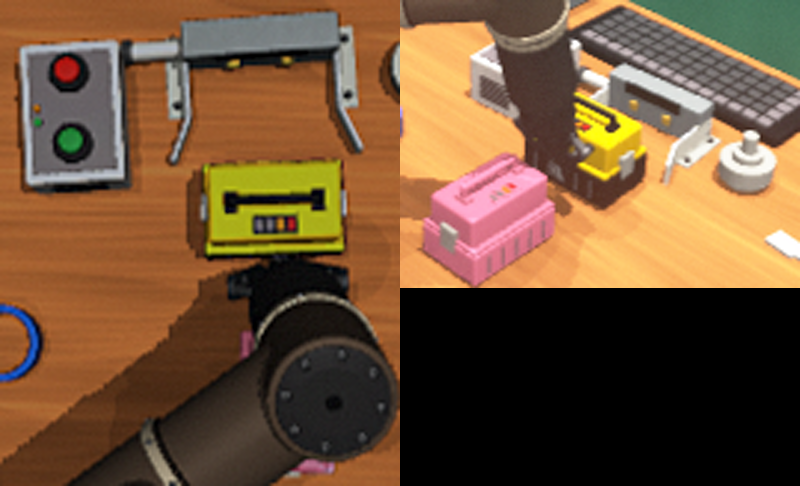

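Emit:
carry_out(
  rows=[
    {"linear":[2,0,0.7],"turn":[0,0,0]},
    {"linear":[4,0,1.4],"turn":[0,0,0]},
    {"linear":[6,0,2],"turn":[0,0,0]},
    {"linear":[8,0,2.7],"turn":[0,0,0]},
    {"linear":[10,0,3.3],"turn":[0,0,0]},
    {"linear":[12,0,4],"turn":[0,0,0]},
  ],
)

```text
clock: 12.22
ee_pos: [0.497, -0.0513, 0.0485]
tcp_rot: [[0.949, 0.081, 0.306], [0.066, -0.996, 0.059], [0.309, -0.036, -0.95]]
force: [-18.0, -2.3, 13.9]
finger_gap: -0.0001
grasp_force: 9.2
```

```bash
python3 - <<'E'
from trk import *
s=bot.get_obs();print(s["joint_pos"],s["force"],np.array(s["ee_pos"])+.011*np.array(s["tcp_rot"])[:,2])
p=pose(save("top","t9"),None);rel(p,np.array([.667,-.030,.072]))
E
```

```text
[ 0.301   0.1743 -0.9654  0.2865 -0.121   1.0665] [-17.9728  -2.3067  13.8713] [ 0.5004 -0.0506  0.038 ]
pose [ 0.5595 -0.0385  0.0648] iou 0.9423363095238095
bat in dock mm [-107.8   -0.7] yaw -0.0071784742736216295
```

```bash
python3 - <<'E'
from trk import *
R=Rt(.072,0,.36)
to((.494,-.045,.038),R);to((.494,-.042,.025),R);s=bot.get_obs();print(s["tcp_rot"].T@[np.cos(.072),np.sin(.072),0])
E
```

```text
lin [-6.9 -6.4 -1.7] turn [-0.037  0.045 -0.003] tcp [ 0.4901 -0.0453  0.0483]
lin [-10.7  -8.9  10.8] turn [-0.037  0.045 -0.003] tcp [ 0.4901 -0.0423  0.0353]
[0.9508 0.0098 0.3098]
```

Emit:
carry_out(
  rows=[
    {"linear":[-5,0,-1.7],"turn":[0,0,0]},
    {"linear":[-7,-6,-1.7],"turn":[-0.02,0.02,0]},
    {"linear":[-10,-9,6],"turn":[-0.02,0.02,0]},
    {"linear":[-11,-9,11],"turn":[-0.02,0.03,0]},
    {"linear":[-11,-9,11],"turn":[-0.02,0.03,0]},
    {"linear":[-11,-9,11],"turn":[-0.02,0.03,0]},
  ],
)

```text
clock: 12.77
ee_pos: [0.4979, -0.0478, 0.0469]
tcp_rot: [[0.944, 0.086, 0.319], [0.067, -0.995, 0.07], [0.324, -0.045, -0.945]]
force: [0.4, -0.2, -0.3]
finger_gap: -0.0001
grasp_force: 0.0
```

```bash
python3 - <<'E'
from trk import *
s=bot.get_obs();print(s["joint_pos"],s["force"],np.array(s["ee_pos"])+.011*np.array(s["tcp_rot"])[:,2])
print(s["tcp_rot"].T@[np.cos(.072),np.sin(.072),0],s["tcp_rot"].T@[0,0,-1])
E
```

```text
[ 0.2802  0.1737 -1.0161  0.4089 -0.0533  0.9644] [ 0.3585 -0.2173 -0.2997] [ 0.5014 -0.0471  0.0365]
[0.9462 0.0141 0.3233] [-0.3236  0.0445  0.9451]
```

Emit:
carry_out(
  rows=[
    {"linear":[3,0,1],"turn":[0,0,0]},
    {"linear":[6,0,2],"turn":[0,0,0]},
    {"linear":[9,0,3],"turn":[0,0,0]},
    {"linear":[12,0,4],"turn":[0,0,0]},
    {"linear":[15,0,5],"turn":[0,0,0]},
    {"linear":[18,0,6],"turn":[0,0,0]},
    {"linear":[21,0,7],"turn":[0,0,0]},
    {"linear":[24,0,8],"turn":[0,0,0]},
    {"linear":[26,0,9],"turn":[0,0,0]},
    {"linear":[28,0,10],"turn":[0,0,0]},
  ],
)

```text
clock: 13.6
ee_pos: [0.522, -0.0474, 0.0444]
tcp_rot: [[0.947, 0.083, 0.31], [0.065, -0.996, 0.066], [0.315, -0.042, -0.948]]
force: [-17.9, -0.8, 11.0]
finger_gap: -0.0004
grasp_force: 8.7
```

```bash
python3 - <<'E'
from trk import *
s=bot.get_obs();print(s["joint_pos"],s["force"],np.array(s["ee_pos"])+.011*np.array(s["tcp_rot"])[:,2])
p=pose(save("top","t10"),None);rel(p,np.array([.667,-.030,.072]))
print(W(p,(-.05,0,0)));R=Rt(.072,0,.36)
f=W(p,(-.05,0,0));to((f[0]-.016,f[1],.04),R);to((f[0]-.016,f[1],.025),R)
E
```

```text
[ 0.2973  0.2184 -0.8887  0.1933 -0.1446  1.1628] [-17.8525  -0.7988  10.9693] [ 0.5254 -0.0467  0.0339]
pose [ 0.5856 -0.0356  0.0597] iou 0.9416497325094347
bat in dock mm [-81.5   0.3] yaw -0.012336749669957153
[ 0.5357 -0.0385  0.    ]
lin [-3.9 -9.2 -7.1] turn [-0.044  0.04  -0.004] tcp [ 0.5159 -0.0388  0.0503]
lin [-8.7 -8.6  7.1] turn [-0.044  0.04  -0.004] tcp [ 0.5159 -0.0388  0.0353]
```

Emit:
carry_out(
  rows=[
    {"linear":[3,0,1.5],"turn":[0,0,0]},
    {"linear":[6,0,3],"turn":[0,0,0]},
    {"linear":[9,0,4.5],"turn":[0,0,0]},
    {"linear":[12,0,6],"turn":[0,0,0]},
    {"linear":[15,0,7.5],"turn":[0,0,0]},
    {"linear":[18,0,9],"turn":[0,0,0]},
    {"linear":[21,0,10.5],"turn":[0,0,0]},
    {"linear":[24,0,12],"turn":[0,0,0]},
    {"linear":[27,0,13.5],"turn":[0,0,0]},
    {"linear":[30,0,15],"turn":[0,0,0]},
    {"linear":[33,0,16.5],"turn":[0,0,0]},
    {"linear":[36,0,18],"turn":[0,0,0]},
    {"linear":[39,0,19.5],"turn":[0,0,0]},
    {"linear":[42,0,21],"turn":[0,0,0]},
    {"linear":[45,0,22.5],"turn":[0,0,0]},
    {"linear":[48,0,24],"turn":[0,0,0]},
  ],
)

```text
clock: 14.98
ee_pos: [0.5748, -0.0422, 0.0372]
tcp_rot: [[0.947, 0.083, 0.31], [0.065, -0.996, 0.067], [0.314, -0.043, -0.948]]
force: [-17.2, -2.6, 10.6]
finger_gap: -0.0001
grasp_force: 8.8
```

```bash
python3 - <<'E'
from trk import *
s=bot.get_obs();print(s["joint_pos"],s["force"],np.array(s["ee_pos"])+.011*np.array(s["tcp_rot"])[:,2])
p=pose(save("top","t11"),None,(.62,-.03,.07));rel(p,np.array([.667,-.030,.072]))
print(W(p,(-.05,0,0)),s["tcp_rot"].T@[np.cos(.072),np.sin(.072),0])
E
```

```text
[ 0.2778  0.3018 -0.7493  0.1052 -0.1988  1.2695] [-17.1842  -2.6293  10.5723] [ 0.5782 -0.0415  0.0268]
pose [ 0.636  -0.028   0.1098] iou 0.9306569343065694
bat in dock mm [-30.8   4.2] yaw 0.03781232135179427
[ 0.5863 -0.0335  0.    ] [0.9494 0.0112 0.3139]
```

Emit:
carry_out(
  rows=[
    {"linear":[-4,0,-1.4],"turn":[0,0,0]},
    {"linear":[-6,-8,-2],"turn":[0,0,0]},
    {"linear":[-6,-16,-2],"turn":[0,0,0]},
    {"linear":[-6,-18,-2],"turn":[0,0,0]},
    {"linear":[-2,-18,-0.7],"turn":[0,0,0]},
    {"linear":[2,-18,0.7],"turn":[0,0,0]},
    {"linear":[5,-18,1.7],"turn":[0,0,0]},
    {"linear":[8,-18,2.7],"turn":[0,0,0]},
    {"linear":[11,-18,3.7],"turn":[0,0,0]},
    {"linear":[14,-18,4.7],"turn":[0,0,0]},
    {"linear":[17,-18,5.7],"turn":[0,0,0]},
    {"linear":[20,-18,6.7],"turn":[0,0,0]},
  ],
)

```text
clock: 16.03
ee_pos: [0.5955, -0.0224, 0.0386]
tcp_rot: [[0.947, 0.084, 0.312], [0.066, -0.996, 0.067], [0.316, -0.043, -0.948]]
force: [-17.0, 0.7, 10.4]
finger_gap: -0.0001
grasp_force: 8.4
```

```bash
python3 - <<'E'
from trk import *
s=bot.get_obs();print(s["joint_pos"],s["force"],np.array(s["ee_pos"])+.011*np.array(s["tcp_rot"])[:,2])
p=pose(save("top","t12"),None,(.65,-.03,.07));rel(p,np.array([.667,-.030,.072]))
print(W(p,(-.05,0,0)),s["tcp_rot"].T@[np.cos(.072),np.sin(.072),0])
E
```

```text
[ 0.3056  0.3216 -0.7267  0.1491 -0.2016  1.201 ] [-17.0037   0.6531  10.4226] [ 0.5989 -0.0216  0.0282]
pose [ 0.6592 -0.0301  0.0938] iou 0.9312494905860298
bat in dock mm [-7.8  0.5] yaw 0.021751257910445215
[ 0.6094 -0.0348  0.    ] [0.9488 0.012  0.3156]
```

Emit:
carry_out(
  rows=[
    {"linear":[2,0,0.7],"turn":[0,0,0]},
    {"linear":[4,0,1.3],"turn":[0,0,0]},
    {"linear":[6,0,2],"turn":[0,0,0]},
  ],
)

```text
clock: 16.33
ee_pos: [0.6013, -0.0219, 0.0384]
tcp_rot: [[0.947, 0.084, 0.311], [0.066, -0.996, 0.067], [0.315, -0.043, -0.948]]
force: [-18.7, 1.6, 12.8]
finger_gap: -0.0002
grasp_force: 9.5
```

Emit:
carry_out(
  rows=[
    {"linear":[1.5,0,0.5],"turn":[0,0,0]},
    {"linear":[3,0,1],"turn":[0,0,0]},
    {"linear":[3,0,1],"turn":[0,0,0]},
  ],
)

```text
clock: 16.58
ee_pos: [0.6027, -0.0222, 0.0377]
tcp_rot: [[0.948, 0.083, 0.308], [0.066, -0.996, 0.066], [0.312, -0.042, -0.949]]
force: [-23.2, 0.5, 13.3]
finger_gap: 0.0001
grasp_force: 11.1
```

```bash
python3 - <<'E'
from trk import *
s=bot.get_obs();print(s["force"],np.array(s["ee_pos"])+.011*np.array(s["tcp_rot"])[:,2])
p=pose(save("top","t13"),None,(.65,-.03,.07));rel(p,np.array([.667,-.030,.072]))
E
```

```text
[-23.2109   0.5146  13.3417] [ 0.606  -0.0215  0.0272]
pose [ 0.665  -0.0293  0.0916] iou 0.923874588263999
bat in dock mm [-1.9  0.9] yaw 0.019559838832340734
```

Emit:
carry_out(
  rows=[
    {"linear":[1.5,0,0.5],"turn":[0,0,0]},
    {"linear":[3,0,1],"turn":[0,0,0]},
    {"linear":[4,0,1.3],"turn":[0,0,0]},
    {"linear":[4,0,1.3],"turn":[0,0,0]},
  ],
)

```text
clock: 16.97
ee_pos: [0.6031, -0.023, 0.0362]
tcp_rot: [[0.95, 0.081, 0.302], [0.065, -0.996, 0.064], [0.306, -0.041, -0.951]]
force: [-34.3, 0.9, 18.7]
finger_gap: -0.0001
grasp_force: 16.7
```

```bash
python3 - <<'E'
from trk import *
s=bot.get_obs();print(s["force"],np.array(s["ee_pos"])+.011*np.array(s["tcp_rot"])[:,2])
a=save("top","t14");p=pose(a,None,(.65,-.03,.07));rel(p,np.array([.667,-.030,.072]));b=save("side","s14")
a=cv2.resize(a[118:230,210:345],(440,365),interpolation=2);b=cv2.resize(b[160:250,265:380],(360,282),interpolation=2);c=np.zeros((365,360,3),np.uint8);c[:282]=b
cv2.imwrite("pics/c14.png",np.hstack([a,c])[:,:,::-1])
E
```

```text
[-34.2733   0.9429  18.7297] [ 0.6064 -0.0223  0.0257]
pose [ 0.6652 -0.0294  0.0988] iou 0.9235399381812266
bat in dock mm [-1.7  0.8] yaw 0.026774471326429947
```

View pics/c14.png

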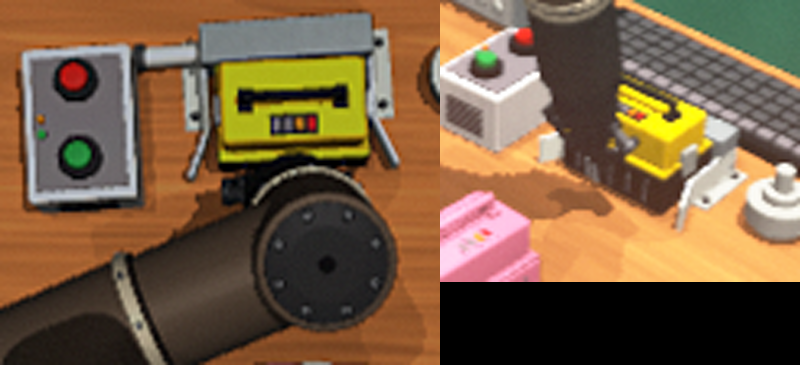

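The box is seated: the force rose to 34 N with under 0.5 mm of motion, and in the picture its front is parallel to the block between the guides. I'll retract now.

Emit:
carry_out(
  rows=[
    {"linear":[-8,0,-3],"turn":[0,0,0]},
    {"linear":[-25,0,-8],"turn":[0,0,0]},
    {"linear":[-35,0,-20],"turn":[0,0,0]},
    {"linear":[-25,0,-60],"turn":[0,0,0]},
    {"linear":[-12,0,-100],"turn":[0,0,0]},
    {"linear":[0,0,-140],"turn":[0,0,0]},
    {"linear":[12,0,-180],"turn":[0,0,0]},
    {"linear":[12,0,-180],"turn":[0,0,0]},
    {"linear":[12,0,-180],"turn":[0,0,0]},
  ],
)

```text
clock: 17.82
ee_pos: [0.5694, -0.0303, 0.2187]
tcp_rot: [[0.941, 0.087, 0.326], [0.067, -0.995, 0.073], [0.33, -0.047, -0.943]]
force: [-0.5, 0.5, -0.6]
finger_gap: 0.0001
grasp_force: 0.0
```

```bash
python3 - <<'E'
from trk import *
t=save("top","t15");s=save("side","s15")
p=pose(t,s,(.65,-.03,.07));p=pose(t,None,(.66,-.03,.07));rel(p,np.array([.667,-.030,.072]))
def blob(im,c):
    h=cv2.cvtColor(im,cv2.COLOR_RGB2HSV)
    m=cv2.inRange(h,(50,120,60),(85,255,255)) if c=="g" else cv2.inRange(h,(0,150,120),(6,255,255))
    z=np.zeros_like(m);z[120:200,200:310]=m[120:200,200:310]
    n,l,st,ce=cv2.connectedComponentsWithStats(z);k=1+np.argmax(st[1:,4]);return ce[k],st[k,4]
for c in"gr":
    A=[];B=[]
    for cam,im in(("top",rd("t0")),("side",rd("s0"))):
        q,n=blob(im,c);o,d=ray(cam,q);d/=np.linalg.norm(d);P=np.eye(3)-np.outer(d,d);A.append(P);B.append(P@o);print(c,cam,q,n,onplane(cam,q,.09)[:2])
    print("tri",np.linalg.solve(sum(A),sum(B)))
print(W((.6665,-.03,.072),(-.04,.205,.09)))
o=bot.get_obs();print(o["clock"],o["ee_pos"]);to((.614,.172,.16),Rt(.072))
E
```

```text
pose [ 0.6666 -0.0312  0.0125] iou 0.8691595238065499
pose [ 0.6654 -0.0292  0.0933] iou 0.924072265625
bat in dock mm [-1.5  0.9] yaw 0.021319785559487228
g top [233.3077 164.8654] 52 [0.6136 0.1743]
g side [279.381  178.4286] 21 [0.6227 0.1812]
tri [0.6127 0.1725 0.0979]
r top [232.    140.913] 46 [0.6891 0.1803]
r side [291.931  171.2414] 29 [0.6983 0.1861]
tri [0.6882 0.1783 0.0972]
[0.6119 0.1716 0.09  ]
17.9167 [ 0.5674 -0.0308  0.2147]
lin [  43.4 -195.9   70.5] turn [-0.047 -0.33   0.007] tcp [0.614 0.172 0.171]
```

Emit:
carry_out(
  rows=[
    {"linear":[30,-100,10],"turn":[-0.047,-0.33,0.007]},
    {"linear":[30,-100,10],"turn":[-0.047,-0.33,0.007]},
    {"linear":[30,-100,10],"turn":[-0.047,-0.33,0.007]},
    {"linear":[43,-196,60],"turn":[-0.047,-0.33,0.007]},
    {"linear":[43,-196,60],"turn":[-0.047,-0.33,0.007]},
    {"linear":[43,-196,60],"turn":[-0.047,-0.33,0.007]},
    {"linear":[43,-196,70],"turn":[-0.047,-0.33,0.007]},
    {"linear":[43,-196,70],"turn":[-0.047,-0.33,0.007]},
    {"linear":[43,-196,70],"turn":[-0.047,-0.33,0.007]},
  ],
)

```text
clock: 18.67
ee_pos: [0.6127, 0.1713, 0.169]
tcp_rot: [[0.997, 0.072, -0.004], [0.072, -0.997, -0.003], [-0.004, 0.002, -1.0]]
force: [-0.1, -0.4, 0.5]
finger_gap: -0.0002
grasp_force: 0.0
```

```bash
python3 - <<'E'
from trk import *
to((.613,.172,.105),Rt(.072));print(bot.get_obs()["force"])
E
```

```text
lin [ 0.6 -0.8 53. ] turn [0.002 0.004 0.   ] tcp [0.613 0.172 0.116]
[-0.0515 -0.4477  0.4707]
```

Emit:
carry_out(
  rows=[
    {"linear":[0,0,30],"turn":[0,0,0]},
    {"linear":[0,0,50],"turn":[0,0,0]},
    {"linear":[0,0,54],"turn":[0,0,0]},
    {"linear":[0,0,58],"turn":[0,0,0]},
    {"linear":[0,0,62],"turn":[0,0,0]},
    {"linear":[0,0,62],"turn":[0,0,0]},
  ],
)

```text
clock: 19.17
ee_pos: [0.6142, 0.1711, 0.1104]
tcp_rot: [[0.997, 0.071, 0.001], [0.071, -0.997, -0.001], [0.001, 0.001, -1.0]]
force: [-1.2, -1.9, 4.4]
finger_gap: 0.0001
grasp_force: 1.9
```

Emit:
carry_out(
  rows=[
    {"linear":[0,0,2],"turn":[0,0,0]},
    {"linear":[0,0,4],"turn":[0,0,0]},
    {"linear":[0,0,5],"turn":[0,0,0]},
    {"linear":[0,0,5],"turn":[0,0,0]},
  ],
)

```text
clock: 19.5
ee_pos: [0.6147, 0.1716, 0.1083]
tcp_rot: [[0.997, 0.073, 0.003], [0.073, -0.997, -0.0], [0.003, 0.001, -1.0]]
force: [-7.0, -4.1, 22.6]
finger_gap: 0.0001
grasp_force: 11.0
```

Emit:
carry_out(
  rows=[
    {"linear":[0,0,-5],"turn":[0,0,0]},
    {"linear":[0,0,-5],"turn":[0,0,0]},
  ],
)

```text
clock: 19.67
ee_pos: [0.6148, 0.1722, 0.1118]
tcp_rot: [[0.997, 0.072, 0.003], [0.072, -0.997, 0.001], [0.003, -0.001, -1.0]]
force: [1.0, -1.4, 3.1]
finger_gap: -0.0001
grasp_force: 1.5
```

Emit:
carry_out(
  rows=[
    {"linear":[0,0,-3],"turn":[0,0,0]},
    {"linear":[0,0,-3],"turn":[0,0,0]},
  ],
)

```text
clock: 19.83
ee_pos: [0.6146, 0.1722, 0.1135]
tcp_rot: [[0.997, 0.072, 0.002], [0.072, -0.997, 0.0], [0.002, -0.0, -1.0]]
force: [2.2, -0.0, 1.2]
finger_gap: -0.0001
grasp_force: 1.0
```

Emit:
carry_out(
  rows=[
    {"linear":[0,0,-3],"turn":[0,0,0]},
    {"linear":[0,0,-3],"turn":[0,0,0]},
  ],
)

```text
clock: 20.0
ee_pos: [0.6137, 0.172, 0.1155]
tcp_rot: [[0.997, 0.072, -0.0], [0.072, -0.997, -0.0], [-0.0, 0.0, -1.0]]
force: [0.5, -0.4, -0.4]
finger_gap: -0.0001
grasp_force: 0.0
```

The force profile is a soft spring over about 6 mm and then a hard stop, so the button was fully pressed and has been released. I'll rise clear, check, and hand in.

Emit:
carry_out(
  rows=[
    {"linear":[0,0,-30],"turn":[0,0,0]},
    {"linear":[0,0,-70],"turn":[0,0,0]},
    {"linear":[0,0,-100],"turn":[0,0,0]},
    {"linear":[0,0,-100],"turn":[0,0,0]},
    {"linear":[0,0,-100],"turn":[0,0,0]},
    {"linear":[0,0,-100],"turn":[0,0,0]},
  ],
)

```text
clock: 20.5
ee_pos: [0.6131, 0.1719, 0.2147]
tcp_rot: [[0.997, 0.071, -0.001], [0.071, -0.997, -0.001], [-0.001, 0.0, -1.0]]
force: [0.2, 0.2, -0.5]
finger_gap: -0.0001
grasp_force: 0.0
```

```bash
python3 - <<'E'
from trk import *
p=pose(save("top","t16"),None,(.66,-.03,.07));rel(p,np.array([.667,-.030,.074]))
o=bot.get_obs();print(o["force"],o["ee_pos"]);print(workorder.finish_job())
E
```

```text
pose [ 0.6654 -0.0308  0.0927] iou 0.9264275256222547
bat in dock mm [-1.6 -0.7] yaw 0.018663536585294793
[ 0.2108 -0.3326 -1.1033] [0.6129 0.1717 0.214 ]
the job is handed in; nothing more can be done
None
```

The job is handed in at about 20.5 s: the battery box was pushed home to the dock's hard stop (camera fit within about 2 mm and 0.02 rad), the green button was pressed fully and released, and the arm is clear; the judge gave no verdict, and one picture I viewed was 884 px wide, over the 800 limit.

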